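# Bottom a needle valve and back it off a quarter turn

## Robot

A 6-joint arm with a two-finger parallel gripper is mounted at the origin on the work surface; the furniture and walls round the work are solid. World frame = base frame: x ahead of the robot, y to its left, z up, the work surface at z = 0. Lengths are in mm, angles in rad, forces in N, time in s.
With the tool pointing down it reaches from about 275 to 1000 mm from the base axis. Payload 8.4 kg.
Tool frame: the origin (TCP) lies on the mounting face of the last link; the fingertips stand 173 mm ahead of it and the grasp point (between the pads) lies 155 mm ahead of it; z points along the fingers, y is the line along which they close (so a half turn about z gives the same grasp; the last joint's range is limited). The gripper opens to 85 mm and grips with 20 to 120 N. Pads are 22 mm wide; open, the fingers measure 114 mm over their backs; the gripper's body (76 mm by 85 mm) begins 54 mm behind the grasp point. The pads swing forward as they close: fully open they stand 13 mm farther back than shut.
Start: joints at [1.227, 0.353, 1.633, -0, 1.155, -0.002], TCP at [209.489, 588.85, 404.681] pointing down, gripper open.
Joint ranges: [-2.63, 2.63], [-0.92, 2.1], [0.06, 2.66], [-1.3, 4.44], [0, 2.69], [-3.02, 3.02]. Speed limits (rad/s): [2.22, 2.22, 2.79, 3.14, 3.14, 3.14].

## Interface

Orientations are given as [roll, pitch, yaw] about the fixed x, y, z axes, in that order (R = Rz(yaw) Ry(pitch) Rx(roll)).
In Python, from rig import r gives the robot as it stands.
- The arm moves only by the tool apply_moves, never from a script. Its argument "deltas" is a list of rows, each an object with "claw": the gripper command: -1 is fully open, 1 is shut, values between are in proportion; "delta_pos": the shift along the tool's x, y, z in cm, a list of three; "yaw": the turn about the tool's z in rad. In form: [{"claw": claw, "delta_pos": [tx, ty, tz], "yaw": yaw}, ...]. A call has 1 to 8 rows; each row shifts and turns the commanded pose from where the row before left it, along the tool's axes as they then stand; what a row does not reach is not made up. A row lasts 1/8 s, in which the tool goes at most 62.5 mm and 10.7 degrees, less where a joint would pass 70% of its speed; a pose out of reach is approached as far as the arm can. A call with a gripper value outside its range is refused whole. The fingers move at their own pace and stop on an object; "grip_force" is the grip in N (left out, the last holds). Time passes only in rows, so rows that do not move let the fingers close. It gives the time, the measured TCP pose, the force, the opening and the grip force at its end, in the units of the state.
- r.sense(): the state, without advancing time (a new reading comes with each control period).
- r.grab_frame(name): name is "scene" or "top" or "wrist"; returns a dict with "img" (384x512x3 uint8, blue, green, red), "z_map" (384x512 float32, mm along the optical axis (not along the pixel's ray), 0 where there is no reading), "fx", "fy", "cx", "cy" (pixels), "eye" and "rotation" of the camera in the world; the wrist camera has in their place "T_tool_cam" (4x4, takes a point from camera to tool coordinates, whose origin is the TCP and whose axes are the flange's). Camera axes: x right, y up, looking along -z (the intrinsics and any distortion apply to the point x, -y, -z); pixel columns grow to the right and rows downward; lengths in mm; the calibration is good to about 2 mm. A picture is of the moment at which its call begins: read the wrist's pose just before it.
- r.sign_off(): hands the job in; it is judged then, once.
The state is a dict: "clock": time; "qpos": joint angles; "qvel": joint speeds; "joint_efforts": joint torques, N m; "eef_pos": TCP position; "tcp_rot": TCP orientation; "contact_force": force on the tool from outside, world axes, zero at the start; "wrist_torque": the same for the moment, N m; "opening": opening from 0.0 (shut) to 1.0 (fully open); "grasp_force": force on a finger pad.
Only numpy, scipy, OpenCV 4.12 (cv2) and the standard library are available. Lean on these libraries where they do the work, as an engineer would, in place of code of your own. Each camera call takes 0.05 s, during which the arm holds its last target. There are 200 camera calls.

## Task

Zero and set the small needle valve on the counter: turn its bar handle clockwise (seen from above) until you clearly feel the needle bottom on its seat, snug but not forced, then back it off a quarter turn and let go. The handle's angle does not show where the bottom is, so go by feel, and do not disturb the other things on the counter.

Things in the scene. Friction and masses are not known exactly. Their poses are not given: they have to be found in the camera images.
- valve: the needle valve, bolted down: aluminium foot plate 85x110x10 mm with a steel block 42x46 mm up to z = 50 mm, hose barbs along its y reaching 55 mm from the axis, and on top a round bonnet up to z = 69 mm. Origin on the counter, on the vertical spindle axis; z up. It neither moves nor turns.
- handle_grip (a point): centre of the black bar handle on top, on the spindle axis, 100 mm above the counter. Bar 12 mm thick (its y), z 86 to 112 mm, reaching 21 mm to -x and 25 mm to +x, then a nose 7 mm thick to 33 mm; a white line on top points to +x. Axes turn with it. Below only a 20 mm disc (z 81 to 86) and an 11 mm spindle: grip across the 12 mm from above, free all round.
- handle: the same handle with its spindle; origin on the counter on the axis. Clockwise from above closes; it does not visibly rise. Starts 0.1 to 0.4 turn open; where the bottom lies differs every time. Drags 0.04 N m either way and stays where left. At the bottom a springy stop: torque rises 1.5 N m per rad of further turning. The quarter turn counts from first touch.
- seat_centre (a point): the seat inside the valve on which the needle bottoms, on the axis, 30 mm above the counter, not visible. Its loading has no reading, it must be felt: snug is at least 0.12 N m of closing torque on it (0.08 rad past first touch) kept for 0.2 s; over 0.45 N m (0.30 rad past) is forced and ruins it. Aim at 0.2 to 0.3 N m.
- marker: felt marker, 21x133x22 mm, lying in front of the valve; origin at the centre of its underside; a bystander, leave alone
- spatula: thin white spatula, 18x160x7 mm, lying behind the valve; origin at the centre of its underside; a bystander, leave alone
- beaker: glass beaker, 72x78x105 mm, standing left of the valve; origin at the centre of its underside; a bystander, leave alone
- wash_bottle: white wash bottle with bent nozzle, 68x99x235 mm, standing behind to the right; origin at the centre of its underside; a bystander, leave alone
- calculator: desk calculator, 176x128x27 mm, lying at the right near the robot; origin at the centre of its underside; a bystander, leave alone
- cup: lidded sample cup, 61 mm across, 63 mm tall, standing behind the valve; origin at the centre of its underside; a bystander, leave alone
- amber_bottle: brown bottle with black cap, 72 mm across, 170 mm tall, standing behind the valve; origin at the centre of its underside; a bystander, leave alone
Things that resemble listed ones, but are neither listed nor needed, are in the scene too. What is shaped like the valve but green is not meant.

How it is judged (in metres and radians):
On the way:
1. the needle is snug on its seat: closing torque on the seat at least 0.12 N m (value of joint seat below -0.08 rad), for 0.2 s.
At the end, for the whole second after the job is handed in: after having been snug on its seat, the needle stands a quarter turn open from the bottom (between 67 and 113 degrees), at rest and let go (value of joint handle between 1.17 and 1.97 rad and angular speed of handle below 0.05 rad/s); the robot touches nothing.
It fails at once if the needle is forced into its seat (closing torque over 0.45 N m) (value of joint seat below -0.3 rad).
It fails at once if a bystander is moved by more than 30 mm (distance of any of marker, spatula, beaker, wash_bottle, calculator, cup, amber_bottle from where it was at the start of the episode above 0.03 m).
It also fails if it takes over 64 s, if anything falls off the work surface, if the arm or the gripper's body presses on something with over 40 N, if the wrist force passes 120 N, or if a joint passes its speed limit or range.

## Working session

There is one attempt and no reset: what is moved stays moved. The work goes in short steps, Python scripts to look and compute and a tool call to move; the robot and the scene stay as the last step left them, time stands still between calls to the robot, and variables do not carry over. Pictures are saved under pics/ and viewed, at most 10 in all, crops included, and the job is handed in when it is done.

Besides the shell and the picture viewer there is one more tool, called after "Emit:" by a JSON object that holds its "fn" and its "kwargs". apply_moves: Moves the arm, as the interface text tells. Its arguments: {"type":"object","properties":{"deltas":{"type":"array"},"grip_force":{"type":"number"}},"required":["deltas"]}

```bash
mkdir -p pics
cat > h.py <<'E'
import numpy as np, cv2
from rig import r
def pt(f,u,v,d=None):
    d=f["z_map"][int(v),int(u)] if d is None else d
    c=np.array([(u-f["cx"])/f["fx"]*d,-(v-f["cy"])/f["fy"]*d,-d])
    return np.array(f["rotation"])@c+np.array(f["eye"])
E
python3 - <<'E'
from h import *
s=r.sense();print(s)
for n in("top","scene"):
    f=r.grab_frame(n);cv2.imwrite(f"pics/{n}.png",f["img"])
    np.save(n+".npy",f,allow_pickle=True)
    print(n,{k:v for k,v in f.items() if k not in("img","z_map")})
E
```

```text
{'clock': 0.0, 'qpos': array([ 1.22656657e+00,  3.53659533e-01,  1.63415782e+00, -1.02038020e-05,
        1.15519325e+00, -2.41825248e-03]), 'qvel': array([-0.00032044,  0.0012039 , -0.00166882,  0.00154124,  0.00047608,
       -0.00121669]), 'joint_efforts': array([ 5.05125299e-04, -6.05272794e+01, -3.42066193e+01, -3.86557474e-05,
        9.43991763e-03,  1.59151489e-05]), 'eef_pos': array([209.42674537, 588.61016593, 403.94426214]), 'tcp_rot': array([-3.14017469e+00,  5.90035265e-06,  2.79978528e+00]), 'contact_force': array([ 0.41214042,  0.93464521, -0.5583017 ]), 'wrist_torque': array([-0.03911772, -0.04973085,  0.00338542]), 'grasp_force': 0.0, 'opening': 0.9999238273647235}
top {'fx': 452.57725543392047, 'fy': 452.57725543392047, 'cx': 258.2500899663604, 'cy': 191.17504659304802, 'eye': array([ 417.32463099,   37.7859027 , 1479.93681148]), 'rotation': array([ 0.05626623,  0.01115822, -1.56810554])}
scene {'fx': 483.91208376319287, 'fy': 483.91208376319287, 'cx': 255.1297077222632, 'cy': 186.18631867209172, 'eye': array([-153.02077797, 1081.74919031, 1216.6777402 ]), 'rotation': array([ 0.81253802,  0.01568053, -2.62242761])}
```

View pics/top.png

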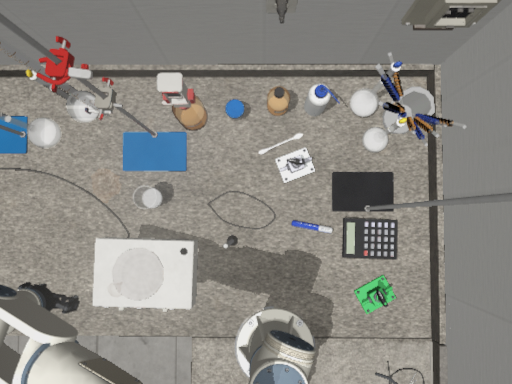

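View pics/scene.png

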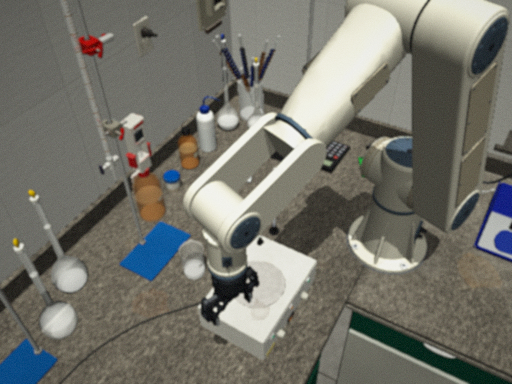

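The top view shows two valve-shaped things: an aluminium-plated one at (295,165) and a green one at (376,294). The aluminium one fits, since green is excluded. It also lies between the marker at (312,227) and the spatula at (281,143). I'll confirm it in a crop.

```bash
cat > h.py <<'E'
import numpy as np, cv2
from scipy.spatial.transform import Rotation as R
from rig import r
def pt(f,u,v,d=None):
    d=f["z_map"][int(round(v)),int(round(u))] if d is None else d
    c=np.array([(u-f["cx"])/f["fx"]*d,-(v-f["cy"])/f["fy"]*d,-d])
    return R.from_euler("xyz",f["rotation"]).apply(c)+f["eye"]
E
python3 - <<'E'
from h import *
f=np.load("top.npy",allow_pickle=True).item()
c=f["img"][135:195,255:335];cv2.imwrite("pics/crop1.png",cv2.resize(c,None,fx=10,fy=10,interpolation=cv2.INTER_CUBIC))
for n,u,v in[("valve",295,163),("plate",286,176),("counter",300,200),("beaker",151,197),("cup",235,108),("amber",279,94),("wash",320,92),("marker",312,227),("spat",281,143),("calc",370,240),("rodbase",369,209),("rod",440,202),("blackplate",350,185),("base",275,345)]:
    print(n,pt(f,u,v).round(0))
P=np.array([[pt(f,u,v) for u in range(275,316)] for v in range(145,186)])
m=(P[...,2]>95)&(P[...,2]<125); print(m.sum()); q=P[m]; print(q.mean(0),q.min(0),q.max(0))
for row in P[...,2][5:32]: print(' '.join('%3d'%x for x in row[4:36]))
E
```

```text
valve [581. -59. 102.]
plate [550. -36.  11.]
counter [472. -83.  -9.]
beaker [480. 400.  24.]
cup [761. 128.  62.]
amber [776.  -7. 172.]
wash [ 774. -124.  199.]
marker [ 385. -119.   20.]
spat [658. -20.  10.]
calc [ 344. -304.   20.]
rodbase [ 442. -293.   60.]
rod [ 446. -292.  632.]
blackplate [ 521. -244.    8.]
base [102.   8. 346.]
76
[586.2305638  -60.5900763  108.55592704] [577.64106217 -85.3431878   95.17551788] [593.31952666 -33.84351629 116.03812849]
  1   5   1   3  -1   2   2   1   1  -3  -6   0  -3   3  -7  -2   1   2   2   1  13  13  11   7  18  15  16   2   6   4   0   0
 -2   0  -3   2   1   0   2   0   4   0  -1   0   2  -5   0   4   1   7  10   5  16  10   7   4  12  12  11   4  10   0  -2  -2
  3  -2  -1  -2  -1   0   5  -3  -2   0  -2  -3   0   0   3   6   2  11  10  15  10   8  10   3  17  13  11  13  16   3   0  -5
  1  -1  -1   0   4  -3   0  -3   2   2  -2   3   3  11   9   7   7  10   6   7   9   7  11   8   9   9   3   4   3  10   3  -5
 -3   1   0  -2   2   2  -2   0  -2   5   7   3   7  11  12   8  15   6  15   7  11  10   9   9  11  15   4  14  12  13
[... 2126 characters left out ...]
  23   9   7  15   8   8   3  11   7   7   5   9   4  15   5
 -4  10   9   9   9  10   7  10   8  12   8  11  31  44  29  15   9  10  13   2  13  11   8   7   7   7   6  13   6  11   6   3
  0   1   7   8   8   7  17  10  16   9   6  10  10   9   8  11  10   7  10   7   6  10  10   7  11  11  10   6   6  12   9   3
  0  -1  11   9  14   9  13   7  10  16   7  12   7  12  11  14  10  17   9   9  11  11  10   7   7   9   9   9   5   0   1  -3
  2  -3   9   9  13   1   7  11   6  10   4   7  16   8  10  12  10   7  10   8   7  10  11   6  11  12   8   1   3   0   1   1
  0  -4  -1   4  11   5  11  11  13   9   7   9   7   7   9  10  12   8   9   8   6  10   5   9   1   2  -2  -1  -2   0   0   2
```

View pics/crop1.png

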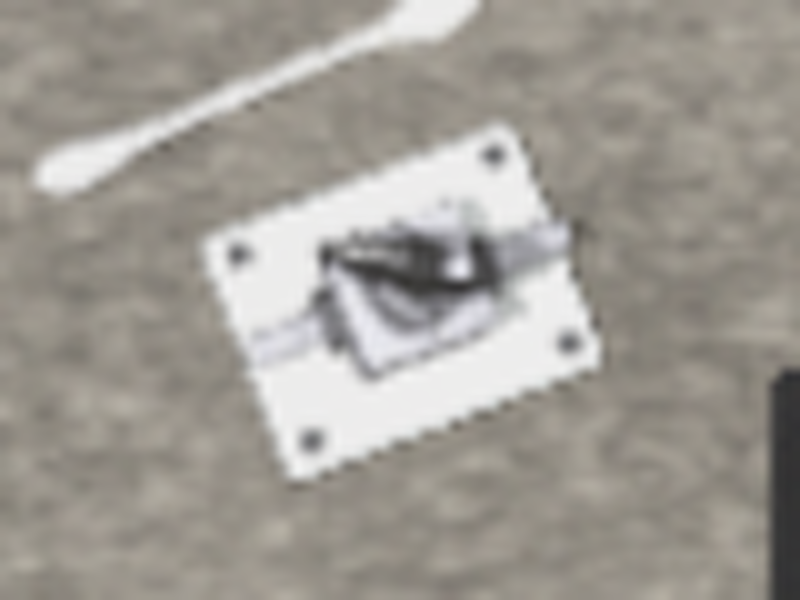

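The crop confirms it: a bare aluminium plate with its corners at about (275,159), (305,147), (315,171) and (284,183) in the top image. It carries a black bar handle with a white line and hose barbs. I'll work out the axis from the plate and the handle, then move above it.

Run:
```python
from h import *
f=np.load("top.npy",allow_pickle=True).item()
D=f["eye"][2]-10
C=[pt(f,255+x/10-.5,135+y/10-.5,D) for x,y in[(205,240),(505,125),(600,360),(290,480)]]
C=np.array(C);print(C.round(0),C.mean(0),[np.linalg.norm(C[i]-C[(i+1)%4]).round(0) for i in range(4)])
Pc=[pt(f,255+x/10-.5,135+y/10-.5,f["eye"][2]-112) for x,y in[(328,252),(490,275),(460,265)]];print(np.round(Pc,0))
s=r.sense();y=s["tcp_rot"][2];d=np.array([C.mean(0)[0],C.mean(0)[1],0])-s["eef_pos"]
print("tool d",np.cos(y)*d[0]+np.sin(y)*d[1],np.sin(y)*d[0]-np.cos(y)*d[1])
print(r.grab_frame("wrist")["T_tool_cam"])
```

```text
[[ 606.    0.   18.]
 [ 644.  -97.   19.]
 [ 567. -128.   14.]
 [ 528.  -28.   13.]] [586.35713861 -63.16780085  15.95298681] [np.float64(104.0), np.float64(82.0), np.float64(108.0), np.float64(83.0)]
[[589. -34. 119.]
 [583. -83. 118.]
 [586. -74. 118.]]
tool d -573.628431246244 -487.7606892382824
[[-6.25951574e-04  9.46906212e-01  3.21509305e-01  8.29441654e+01]
 [ 9.99999447e-01  3.21182567e-04  1.00097090e-03  3.54121898e-01]
 [ 8.44562383e-04  3.21509754e-01 -9.46905890e-01  3.14174726e+01]
 [ 0.00000000e+00  0.00000000e+00  0.00000000e+00  1.00000000e+00]]
```

Emit:
{"fn": "apply_moves", "kwargs": {"deltas": [{"claw": -1,"delta_pos": [-3.58,-3.05,0],"yaw": 0},{"claw": -1,"delta_pos": [-3.58,-3.05,0],"yaw": 0},{"claw": -1,"delta_pos": [-3.58,-3.05,0],"yaw": 0},{"claw": -1,"delta_pos": [-3.58,-3.05,0],"yaw": 0},{"claw": -1,"delta_pos": [-3.58,-3.05,0],"yaw": 0},{"claw": -1,"delta_pos": [-3.58,-3.05,0],"yaw": 0},{"claw": -1,"delta_pos": [-3.58,-3.05,0],"yaw": 0},{"claw": -1,"delta_pos": [-3.58,-3.05,0],"yaw": 0}]}}

```text
clock: 1.15
eef_pos: [398.0, 261.5, 404.6]
tcp_rot: [3.142, 0.0, 2.8]
contact_force: [1.3, 0.1, 0.0]
opening: 1.004
grasp_force: 0.0
```

Emit:
{"fn": "apply_moves", "kwargs": {"deltas": [{"claw": -1,"delta_pos": [-3.58,-3.05,0],"yaw": 0},{"claw": -1,"delta_pos": [-3.58,-3.05,0],"yaw": 0},{"claw": -1,"delta_pos": [-3.58,-3.05,0],"yaw": 0},{"claw": -1,"delta_pos": [-3.58,-3.05,0],"yaw": 0},{"claw": -1,"delta_pos": [-3.58,-3.05,0],"yaw": 0},{"claw": -1,"delta_pos": [-3.58,-3.05,0],"yaw": 0},{"claw": -1,"delta_pos": [-3.58,-3.05,0],"yaw": 0},{"claw": -1,"delta_pos": [-3.58,-3.05,0],"yaw": 0}]}}

```text
clock: 2.15
eef_pos: [586.1, -64.4, 404.5]
tcp_rot: [3.142, -0.0, 2.8]
contact_force: [-0.1, -0.5, -0.1]
opening: 0.996
grasp_force: 0.0
```

Emit:
{"fn": "apply_moves", "kwargs": {"deltas": [{"claw": -1,"delta_pos": [0,0,0],"yaw": 0.15},{"claw": -1,"delta_pos": [0,0,0],"yaw": 0.15},{"claw": -1,"delta_pos": [0,0,0],"yaw": 0.15},{"claw": -1,"delta_pos": [0,0,0],"yaw": 0.15},{"claw": -1,"delta_pos": [0,0,0],"yaw": 0.15},{"claw": -1,"delta_pos": [0,0,0],"yaw": 0.15},{"claw": -1,"delta_pos": [0,0,0],"yaw": 0.15},{"claw": -1,"delta_pos": [0,0,0],"yaw": 0.15}]}}

```text
clock: 3.15
eef_pos: [585.5, -62.9, 404.4]
tcp_rot: [-3.141, -0.0, 1.595]
contact_force: [-0.5, 0.2, 0.4]
opening: 0.996
grasp_force: 0.0
```

```bash
cat >> h.py <<'E'
def wpt(f,s,u,v,d):
    c=np.array([(u-f["cx"])/f["fx"]*d,-(v-f["cy"])/f["fy"]*d,-d,1])
    return R.from_euler("xyz",s["tcp_rot"]).apply((f["T_tool_cam"]@c)[:3])+s["eef_pos"]
def wptz(f,s,u,v,z):
    a,b=wpt(f,s,u,v,100.),wpt(f,s,u,v,300.)
    return a+(b-a)*(z-a[2])/(b[2]-a[2])
E
python3 - <<'E'
from h import *
s=r.sense();f=r.grab_frame("wrist");print(s["clock"],s["qpos"].round(3),s["eef_pos"],s["tcp_rot"],s["contact_force"],s["wrist_torque"])
np.save("w1.npy",{**f,"s":s},allow_pickle=True)
cv2.imwrite("pics/w1.png",f["img"])
E
```

```text
3.15 [-0.11   0.298  1.713 -0.     1.131 -0.134] [585.47067295 -62.90491453 404.41025567] [-3.14104763e+00 -4.25335767e-05  1.59485966e+00] [-0.5460417   0.20756099  0.36741489] [-0.00816331  0.04276971  0.01064922]
```

View pics/w1.png

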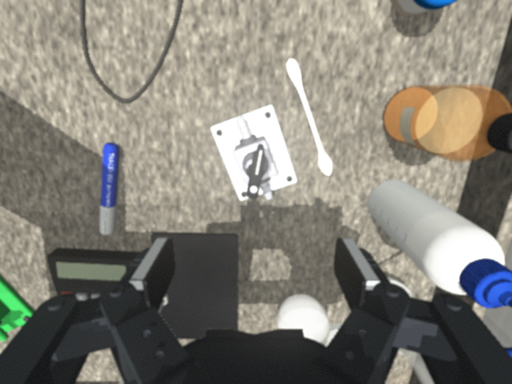

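The wrist view shows the valve at about (254,162), with its bar running from about (261,146) to (252,192). The marker (110,190), spatula (310,115) and bottles are clear of it. I'll enlarge this for the bar's centre and direction.

Run:
```python
from h import *
f=np.load("w1.npy",allow_pickle=True).item()
cv2.imwrite("pics/w1c.png",cv2.resize(f["img"][130:205,210:305],None,fx=8,fy=8,interpolation=cv2.INTER_CUBIC))
```

```text
(no output)
```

View pics/w1c.png

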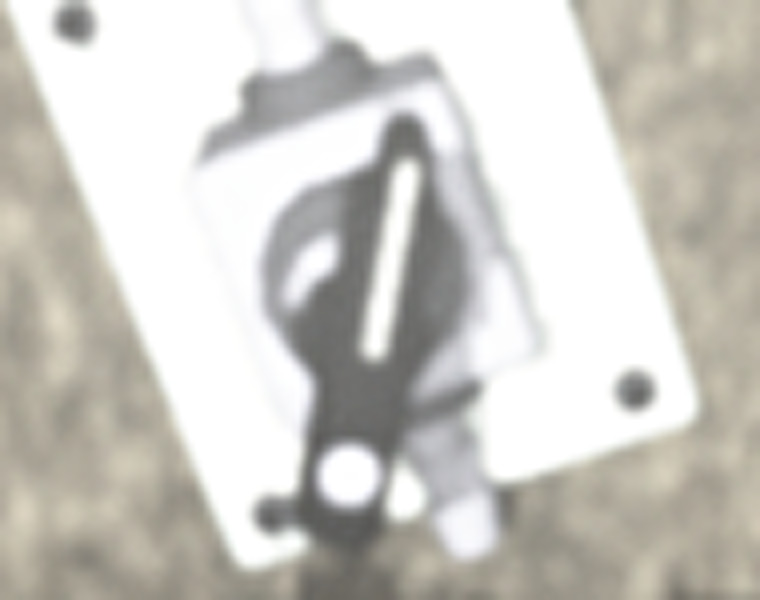

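Run:
```python
from h import *
f=np.load("w1.npy",allow_pickle=True).item();s=f["s"]
g=lambda x,y,z:wptz(f,s,210+(x+.5)/8-.5,130+(y+.5)/8-.5,z)[:2]
a,b,n,t=g(373,358,112),g(407,160,112),g(405,112,112),g(350,475,112)
d=(b-a)/np.linalg.norm(b-a);ang=np.arctan2(d[1],d[0])
print("line",a,b,np.linalg.norm(b-a),"ang",ang,"nose",n,"dot",t)
print("axis from nose",n-33*d)
print("bonnet centre z69",g(365,268,69))
h=[g(*p,10) for p in((75,22),(634,390))];print("plate holes",h,"corner TR?",g(247,568,10),g(700,410,10))
print("holes275",g(275,513,10))
y=s["tcp_rot"][2];print("yaw err",y-ang)
```

```text
line [587.16566341 -59.79884724] [590.5519934 -35.2259764] 24.805104555428684 ang 1.4338512192639357 nose [590.1412503  -29.51048356] dot [584.70741316 -75.02967762]
axis from nose [585.63617397 -62.20152648]
bonnet centre z69 [586.27982708 -59.87585387]
plate holes [array([539.02468112, -35.66236103]), array([633.07122574, -95.77993511])] corner TR? [ 567.48669149 -130.08071014] [644.55668447 -99.0922002 ]
holes275 [ 572.26239912 -119.66137006]
yaw err 0.16100844276340265
```

Emit:
{"fn": "apply_moves", "kwargs": {"deltas": [{"claw": -1,"delta_pos": [0,0,3],"yaw": 0.08},{"claw": -1,"delta_pos": [0,0,4],"yaw": 0.081},{"claw": -1,"delta_pos": [0,0,3.5],"yaw": 0},{"claw": -1,"delta_pos": [0,0,2],"yaw": 0},{"claw": -1,"delta_pos": [0,0,1],"yaw": 0},{"claw": -1,"delta_pos": [0,0,0.6],"yaw": 0},{"claw": -1,"delta_pos": [0,0,0],"yaw": 0}]}}

```text
clock: 4.08
eef_pos: [585.7, -62.9, 263.9]
tcp_rot: [3.141, 0.0, 1.439]
contact_force: [0.6, -0.1, 0.3]
opening: 1.003
grasp_force: 0.0
```

Emit:
{"fn": "apply_moves", "kwargs": {"deltas": [{"claw": 0,"delta_pos": [0,0,0],"yaw": 0},{"claw": 0.5,"delta_pos": [0,0,0],"yaw": 0},{"claw": 1,"delta_pos": [0,0,0],"yaw": 0},{"claw": 1,"delta_pos": [0,0,0],"yaw": 0},{"claw": 1,"delta_pos": [0,0,0],"yaw": 0},{"claw": 1,"delta_pos": [0,0,0],"yaw": 0},{"claw": 1,"delta_pos": [0,0,0],"yaw": 0},{"claw": 1,"delta_pos": [0,0,0],"yaw": 0}], "grip_force": 40}}

```text
clock: 5.08
eef_pos: [585.9, -62.9, 264.0]
tcp_rot: [3.14, -0.0, 1.439]
contact_force: [2.1, -0.5, 3.5]
opening: 0.131
grasp_force: 41.5
```

```bash
cat > st.py <<'E'
from h import *
s=r.sense();print(s["clock"],"yaw",s["tcp_rot"].round(4),"pos",s["eef_pos"].round(1),"q6",s["qpos"][5].round(4),"F",s["contact_force"].round(2),"T",s["wrist_torque"].round(4),"eff6",s["joint_efforts"][5].round(4),"op",round(s["opening"],3),s["grasp_force"])
E
python3 st.py
```

```text
5.075 yaw [ 3.1405e+00 -1.0000e-04  1.4387e+00] pos [585.9 -62.9 264. ] q6 0.0224 F [ 2.08 -0.54  3.52] T [-0.0155 -0.5109 -0.02  ] eff6 -0.005 op 0.131 41.51760220527649
```

Emit:
{"fn": "apply_moves", "kwargs": {"deltas": [{"claw": 1,"delta_pos": [0,0,0],"yaw": 0.1},{"claw": 1,"delta_pos": [0,0,0],"yaw": 0.1},{"claw": 1,"delta_pos": [0,0,0],"yaw": 0.1},{"claw": 1,"delta_pos": [0,0,0],"yaw": 0.1},{"claw": 1,"delta_pos": [0,0,0],"yaw": 0.0}]}}

```text
clock: 5.7
eef_pos: [586.3, -63.0, 264.0]
tcp_rot: [3.139, -0.001, 1.039]
contact_force: [5.8, -0.9, 0.9]
opening: 0.13
grasp_force: 41.3
```

```bash
python3 st.py
```

```text
5.7 yaw [ 3.1395e+00 -8.0000e-04  1.0392e+00] pos [586.3 -63.  264. ] q6 0.4221 F [ 5.77 -0.92  0.9 ] T [-0.1378 -1.0511  0.0742] eff6 0.8242 op 0.13 41.26434624195099
```

Emit:
{"fn": "apply_moves", "kwargs": {"deltas": [{"claw": 1,"delta_pos": [0,0,0],"yaw": 0.075},{"claw": 1,"delta_pos": [0,0,0],"yaw": 0.075},{"claw": 1,"delta_pos": [0,0,0],"yaw": 0.0}]}}

```text
clock: 6.08
eef_pos: [586.4, -63.1, 264.1]
tcp_rot: [3.139, -0.001, 0.89]
contact_force: [5.8, -1.2, 0.5]
opening: 0.129
grasp_force: 41.1
```

```bash
python3 st.py
```

```text
6.075 yaw [ 3.1392e+00 -1.3000e-03  8.8990e-01] pos [586.4 -63.1 264.1] q6 0.5714 F [ 5.76 -1.2   0.53] T [-0.3286 -1.1717  0.065 ] eff6 0.5371 op 0.129 41.144909262657166
```

Emit:
{"fn": "apply_moves", "kwargs": {"deltas": [{"claw": 1,"delta_pos": [0.05,0.06,0],"yaw": 0.07},{"claw": 1,"delta_pos": [0,0,0],"yaw": 0.07},{"claw": 1,"delta_pos": [0,0,0],"yaw": 0.0}]}}

```text
clock: 6.45
eef_pos: [587.0, -63.2, 264.0]
tcp_rot: [3.14, -0.001, 0.75]
contact_force: [5.4, -1.5, 1.7]
opening: 0.132
grasp_force: 41.3
```

```bash
python3 st.py
```

```text
6.45 yaw [ 3.1397e+00 -1.0000e-03  7.5000e-01] pos [587.  -63.2 264. ] q6 0.7115 F [ 5.45 -1.55  1.71] T [-0.414  -0.9489  0.0504] eff6 0.5032 op 0.132 41.286179423332214
```

Emit:
{"fn": "apply_moves", "kwargs": {"deltas": [{"claw": 1,"delta_pos": [0,0,0],"yaw": 0.07},{"claw": 1,"delta_pos": [0,0,0],"yaw": 0.07},{"claw": 1,"delta_pos": [0,0,0],"yaw": 0.0}]}}

```text
clock: 6.82
eef_pos: [587.1, -63.3, 264.0]
tcp_rot: [3.139, -0.001, 0.61]
contact_force: [5.8, -3.1, 1.3]
opening: 0.13
grasp_force: 41.2
```

```bash
python3 st.py
```

```text
6.825 yaw [ 3.1395e+00 -1.4000e-03  6.1010e-01] pos [587.1 -63.3 264. ] q6 0.8515 F [ 5.79 -3.14  1.26] T [-0.5191 -1.0195  0.0523] eff6 0.5046 op 0.13 41.21358096599579
```

Torque is steady at about 0.05 N m, which is just drag, so the needle isn't touching yet.

Emit:
{"fn": "apply_moves", "kwargs": {"deltas": [{"claw": 1,"delta_pos": [0,0,0],"yaw": 0.07},{"claw": 1,"delta_pos": [0,0,0],"yaw": 0.07},{"claw": 1,"delta_pos": [0,0,0],"yaw": 0.0}]}}

```text
clock: 7.2
eef_pos: [587.2, -63.4, 264.0]
tcp_rot: [3.139, -0.002, 0.47]
contact_force: [5.3, -5.0, 0.3]
opening: 0.134
grasp_force: 41.2
```

```bash
python3 st.py
```

```text
7.2 yaw [ 3.1394e+00 -1.7000e-03  4.7020e-01] pos [587.2 -63.4 264. ] q6 0.9915 F [ 5.29 -4.98  0.33] T [-0.7932 -1.105   0.0126] eff6 0.506 op 0.134 41.17473363876343
```

```bash
cat > st.py <<'E'
from h import *
L=[]
for i in range(4):
    s=r.sense();L.append(s["wrist_torque"][2]);r.grab_frame("top")
s=r.sense();L.append(s["wrist_torque"][2])
print(s["clock"],"yaw",s["tcp_rot"].round(4),"pos",s["eef_pos"].round(1),"q6",s["qpos"][5].round(4),"F",s["contact_force"].round(1),"Tz",np.round(L,3),"mean",np.mean(L).round(4),"e6",s["joint_efforts"][5].round(3))
E
python3 st.py
```

```text
7.4 yaw [ 3.1393e+00 -1.8000e-03  4.7110e-01] pos [587.2 -63.4 264. ] q6 0.9906 F [ 5.8 -3.1  0.9] Tz [0.013 0.078 0.098 0.018 0.104] mean 0.0622 e6 0.047
```

Emit:
{"fn": "apply_moves", "kwargs": {"deltas": [{"claw": 1,"delta_pos": [0.02,0.1,0],"yaw": 0.06},{"claw": 1,"delta_pos": [0,0,0],"yaw": 0.06},{"claw": 1,"delta_pos": [0,0,0],"yaw": 0.0}]}}

```text
clock: 7.78
eef_pos: [587.6, -64.0, 264.0]
tcp_rot: [3.14, -0.002, 0.351]
contact_force: [3.9, -2.1, 2.0]
opening: 0.132
grasp_force: 41.3
```

```bash
python3 st.py
```

```text
7.975 yaw [ 3.1402e+00 -1.5000e-03  3.5170e-01] pos [587.6 -64.  264. ] q6 1.1087 F [ 4.1 -2.2  2.1] Tz [0.17  0.181 0.217 0.173 0.218] mean 0.1918 e6 0.173
```

The torque jumped from about 0.06 to 0.19 N m. That fits the stop, with about 0.13–0.15 N m on the seat. A small further turn should raise it by 1.5 N m/rad.

Emit:
{"fn": "apply_moves", "kwargs": {"deltas": [{"claw": 1,"delta_pos": [0,0,0],"yaw": 0.03},{"claw": 1,"delta_pos": [0,0,0],"yaw": 0.03},{"claw": 1,"delta_pos": [0,0,0],"yaw": 0.0}]}}

```text
clock: 8.35
eef_pos: [587.6, -64.0, 264.1]
tcp_rot: [3.14, -0.002, 0.292]
contact_force: [4.9, -3.2, 2.0]
opening: 0.134
grasp_force: 41.3
```

```bash
python3 st.py
```

```text
8.55 yaw [ 3.1402e+00 -1.6000e-03  2.9200e-01] pos [587.6 -64.  264. ] q6 1.1685 F [ 5.3 -2.1  2.1] Tz [0.224 0.194 0.239 0.291 0.251] mean 0.2399 e6 0.258
```

Emit:
{"fn": "apply_moves", "kwargs": {"deltas": [{"claw": 1,"delta_pos": [0,0,0],"yaw": 0.03},{"claw": 1,"delta_pos": [0,0,0],"yaw": 0},{"claw": 1,"delta_pos": [0,0,0],"yaw": 0},{"claw": 1,"delta_pos": [0,0,0],"yaw": 0},{"claw": 1,"delta_pos": [0,0,0],"yaw": 0}]}}

```text
clock: 9.18
eef_pos: [587.6, -64.0, 264.0]
tcp_rot: [3.14, -0.002, 0.262]
contact_force: [5.9, -3.2, 2.0]
opening: 0.132
grasp_force: 41.3
```

```bash
python3 st.py
```

```text
9.375 yaw [ 3.1401e+00 -1.6000e-03  2.6200e-01] pos [587.6 -64.1 264. ] q6 1.1985 F [ 5.  -2.7  2.1] Tz [0.299 0.289 0.35  0.3   0.31 ] mean 0.3098 e6 0.301
```

Emit:
{"fn": "apply_moves", "kwargs": {"deltas": [{"claw": 1,"delta_pos": [0,0,0],"yaw": -0.145},{"claw": 1,"delta_pos": [0,0,0],"yaw": -0.145},{"claw": 1,"delta_pos": [0,0,0],"yaw": -0.145},{"claw": 1,"delta_pos": [0,0,0],"yaw": -0.145},{"claw": 1,"delta_pos": [0,0,0],"yaw": -0.145},{"claw": 1,"delta_pos": [0,0,0],"yaw": -0.145},{"claw": 1,"delta_pos": [0,0,0],"yaw": 0}]}}

```text
clock: 10.25
eef_pos: [587.0, -63.4, 264.0]
tcp_rot: [-3.141, -0.0, 1.133]
contact_force: [1.6, 1.8, 4.9]
opening: 0.131
grasp_force: 41.8
```

Emit:
{"fn": "apply_moves", "kwargs": {"deltas": [{"claw": 1,"delta_pos": [0,0,0],"yaw": -0.145},{"claw": 1,"delta_pos": [0,0,0],"yaw": -0.145},{"claw": 1,"delta_pos": [0,0,0],"yaw": -0.145},{"claw": 1,"delta_pos": [0,0,0],"yaw": -0.145},{"claw": 1,"delta_pos": [0,0,0],"yaw": -0.145},{"claw": 1,"delta_pos": [0,0,0],"yaw": -0.145},{"claw": 1,"delta_pos": [0,0,0],"yaw": 0}]}}

```text
clock: 11.12
eef_pos: [586.1, -63.5, 263.9]
tcp_rot: [-3.139, -0.002, 2.003]
contact_force: [-3.2, 1.4, 10.1]
opening: 0.132
grasp_force: 42.4
```

```bash
python3 st.py
```

```text
11.325 yaw [-3.1393e+00 -1.6000e-03  2.0013e+00] pos [586.1 -63.5 263.9] q6 -0.5411 F [-2.7  0.6  9.6] Tz [-0.036  0.039  0.057  0.006  0.024] mean 0.018 e6 0.014
```

The seat carried about 0.26 N m, and the handle is now backed off 1.57 rad from first touch. Next I open the gripper, lift, and check.

Emit:
{"fn": "apply_moves", "kwargs": {"deltas": [{"claw": 0.5,"delta_pos": [0,0,0],"yaw": 0},{"claw": 0,"delta_pos": [0,0,0],"yaw": 0},{"claw": -1,"delta_pos": [0,0,0],"yaw": 0},{"claw": -1,"delta_pos": [0,0,0],"yaw": 0},{"claw": -1,"delta_pos": [0,0,0],"yaw": 0},{"claw": -1,"delta_pos": [0,0,0],"yaw": 0}]}}

```text
clock: 12.08
eef_pos: [587.0, -63.7, 263.7]
tcp_rot: [-3.142, -0.0, 1.999]
contact_force: [-0.7, 0.2, -0.9]
opening: 1.002
grasp_force: 0.0
```

Emit:
{"fn": "apply_moves", "kwargs": {"deltas": [{"claw": -1,"delta_pos": [0,0,-1],"yaw": 0},{"claw": -1,"delta_pos": [0,0,-3],"yaw": 0},{"claw": -1,"delta_pos": [0,0,-4],"yaw": 0},{"claw": -1,"delta_pos": [0,0,-4],"yaw": 0},{"claw": -1,"delta_pos": [0,0,-2],"yaw": 0},{"claw": -1,"delta_pos": [0,0,0],"yaw": 0}]}}

```text
clock: 12.82
eef_pos: [587.4, -63.8, 406.0]
tcp_rot: [3.138, 0.002, 1.999]
contact_force: [-0.2, -0.7, -0.2]
opening: 0.998
grasp_force: 0.0
```

Run:
```python
from h import *
s=r.sense();f=r.grab_frame("wrist");print(s["clock"],s["eef_pos"],s["tcp_rot"],s["contact_force"])
np.save("w2.npy",{**f,"s":s},allow_pickle=True)
print([ (f["img"].shape)])
cv2.imwrite("pics/w2c.png",cv2.resize(f["img"][110:210,190:320],None,fx=6,fy=6,interpolation=cv2.INTER_CUBIC))
```

```text
12.825 [587.38284827 -63.76313124 405.98765661] [3.13810747e+00 2.08464716e-03 1.99874484e+00] [-0.18081606 -0.68495679 -0.16007357]
[(384, 512, 3)]
```

View pics/w2c.png

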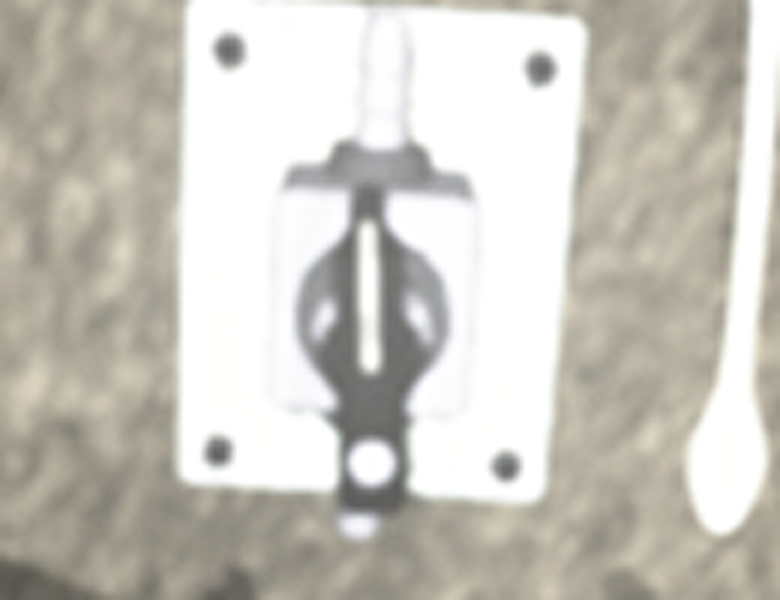

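The crop shows the white line upright, from (369,222) to (371,372). That puts it along the tool's x axis, so the handle stands at about 2.0 rad, a quarter turn from first touch at about 0.435. The gripper is clear and the spatula is undisturbed.

```bash
python3 -c "
from rig import r
print(r.sign_off())"
```

```text
the job is handed in; nothing more can be done
None
```

The needle was snugged on its seat at about 0.26 N m, backed off a quarter turn (about 1.57 rad from first touch) and let go, and the job is handed in; I don't have the judge's verdict.

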